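# Open the ratchet jar clamp

### The job

The jar clamp on the counter still holds a mustard jar: lift its pawl clear of the ratchet wheel's teeth and leave it lifted, then turn the wheel backwards by its crank knob until the jaw is felt to meet the rubber buffer on the stop, and let go there so that the jaw stays resting against the buffer. Work gently: do not force the wheel or pawl or crush the buffer, do not push on the jaw itself, and leave the jar and the other things where they stand.

Things in the scene. Friction and masses are not known exactly. Their poses are not given: they have to be found in the camera images.
- clamp: Ratchet jar clamp fixed to the counter: wooden base 205 (x) by 290 mm (y), 14 mm thick, steel fence at its -y end. Origin on the counter under the base's middle; z up, the jaw opens to +y. In this frame the wheel's axis is at (-40, 50) mm, the pawl's pivot at (30, 92) mm. All but the jar, crank knob and pawl pin is lower than 65 mm above the counter.
- wheel: Flat steel ratchet wheel, 104 mm across its 10 saw teeth. Origin on its vertical axis, 35 mm above the counter; axes parallel to the clamp's at angle 0; starts at -0.03 to 0 rad. Backwards (opening) is counter-clockwise from above and moves the jaw 25 mm per rad; the pawl, if down, blocks it within 0.1 rad. The buffer is met at 0.75 to 1.7 rad. It rubs (3 to 4 N at the knob) and stays where left.
- crank_knob (a point): Middle of the upright round wooden knob on the wheel's crank: diameter 18 mm, from 55 to 95 mm above the counter, this point at 75 mm; 55 mm from the wheel's axis. It is fixed to the crank and turns with the wheel.
- pawl: Flat dark steel pawl. Origin on its vertical pivot, 35 mm above the counter; axes parallel to the clamp's while it is down in the teeth. It lifts by swinging clockwise (from above) about the pivot, up to 0.7 rad, and stays where it is left (about 2 N at the pin). Its nose, 74 mm from the pivot, reaches 6 mm into the teeth and is clear of them, with play, from 0.15 rad on.
- pawl_pin (a point): Middle of the upright round steel pin by which the pawl is moved: diameter 12 mm, standing free from 46 to 85 mm above the counter, this point at 67 mm; 48 mm from the pivot, at (-42, 24) mm in the pawl's own frame.
- jaw: Sliding jaw, a dark steel block 44 mm (x) by 20 mm (y) by 44 mm high, that starts about 1 mm off the jar. Origin under the block's middle, 15 mm above the counter; its back, which meets the buffer, lies 10 mm from it towards +y of the clamp. The rack under the wheel drives it.
- stop: Dark steel block 46x20x40 mm behind the jaw, set at a different place each time. Origin: middle of the lower edge of its face towards the jaw. From that face a rubber buffer 18 mm across sticks out 4 to 16 mm; how far is not given and must be felt. It yields 1 mm per 12 N, felt at the knob as 5 N more over 2 mm of its path; above 28 N on the jaw (12 N more at the knob) it is crushed.
- mustard_jar: Mustard jar, diameter 72 mm, 94 mm high, standing on the base between fence and jaw, top 108 mm above the counter. Origin in its underside.
- marker_pen: Marker pen, 135 mm long, lying on the counter along the near edge of the clamp; a bystander. Origin in its underside.
- cheese_slicer_0: Cheese slicer, 215 mm long, 18 mm high, lying on the counter to the left of the clamp; a bystander. Origin in its underside.
There are look-alikes about, which are no part of the job. Leave any blue, pink or yellow look-alike of the mustard_jar alone.

How it is judged:
On the way, in this order (a step that is already met when the one before it is completed fails the run):
1. the pawl is swung clear of the teeth (angle between the x axis of pawl and the x axis of clamp, either way round above 0.15 rad), for 0.2 s.
2. with the pawl lifted, the jaw is wound back on to the stop's buffer (angle between the x axis of pawl and the x axis of clamp, either way round above 0.15 rad and contact force between jaw and stop above 3 N), for 0.2 s.
At the end, for the whole second after the job is handed in: The pawl is lifted at least 0.15 rad, clear of the teeth; the jaw is at rest and bears on the buffer with more than 1 N; the clamped mustard jar stands upright (0.1 rad) within 15 mm of where it stood (angle between the x axis of pawl and the x axis of clamp, either way round above 0.15 rad and contact force between jaw and stop above 1 N and linear speed of jaw below 0.005 m/s and distance of mustard_jar from where it was at the start of the episode below 0.015 m and angle between mustard_jar's own z axis and vertical below 0.1 rad); the robot touches nothing.
It fails at once if the wheel with its crank, or the pawl, is forced with more than 25 N (contact force between the fingers and wheel above 25 N or contact force between the fingers and pawl above 25 N).
It fails at once if the buffer is crushed with more than 28 N (contact force between jaw and stop above 28 N).
It fails at once if the jaw is pushed directly (contact force between any of the fingers, the arm and jaw above 3 N).
It fails at once if the clamped jar is knocked (distance of mustard_jar from where it was at the start of the episode above 0.03 m or angle between mustard_jar's own z axis and vertical above 0.35 rad).
It fails at once if a bystander is displaced by more than 30 mm (distance of any of marker_pen, cheese_slicer_0 from where it was at the start of the episode above 0.03 m).
It also fails if it takes over 61 s, if anything falls off the work surface, if the arm or the gripper's body presses on something with over 40 N, if the wrist force passes 120 N, or if a joint passes its speed limit or range.

### The arm

A 6-joint arm with a two-finger parallel gripper is mounted at the origin on a cart in front of the work surface, level with it; the furniture and walls round the work are solid. World frame = base frame: x ahead of the robot, y to its left, z up, the work surface at z = 0. Lengths are in m, angles in rad, forces in N, time in s.
With the tool pointing down it reaches from about 0.325 to 0.85 m from the base axis. Payload 4.4 kg.
Tool frame: the origin (TCP) lies midway between the tips of the shut fingers; the grasp point (between the pads) lies manip.grasp_offset behind it (manip.grasp_offset is the distance from the TCP to the grasp point, in m); z points along the fingers, y is the direction in which the jaws open and shut (so a half turn about z gives the same grasp; the last joint's range is limited). The gripper opens to 94 mm and grips with 3 to 60 N. Pads are 16 mm wide; open, the fingers measure 119 mm over their backs; the gripper's body (75 mm by 177 mm) begins 78 mm behind the grasp point.
Start: joints at [1.062, 0.207, 1.542, -0, 1.393, -0.15], TCP at [0.202, 0.538, 0.205] pointing down, gripper open.
Joint ranges: [-2.73, 2.73], [-0.86, 2.22], [0.23, 2.46], [-1.11, 4.25], [0.08, 2.63], [-2.82, 2.82]. Speed limits (rad/s): [2.79, 2.79, 3.14, 3.14, 3.14, 3.14].

### API

Orientations are given as a unit quaternion [w, x, y, z].
In Python, from bench import status, imaging, sign_off, nets, manip gives the robot as it stands.
- The arm moves only by the tool jog_arm, never from a script. Its argument "steps" is a list of rows, each a list of 6 numbers: the shift along the tool's x, y, z in m, then the turn, a rotation vector about the tool's x, y, z in degrees. A call has 1 to 12 rows; each row shifts and turns the commanded pose from where the row before left it, along the tool's axes as they then stand; what a row does not reach is not made up. A row lasts 1/10 s, in which the tool goes at most 50 mm and 8.59 degrees, less where a joint would pass 70% of its speed; a pose out of reach is approached as far as the arm can. A call is refused whole if a number of a shift passes 0.05 or a number of a turn 8.59, either way. A call with a gripper value outside its range is refused whole. "fingers" is the finger opening in m, from 0 to 0.094, set as the call begins (left out, the last holds). The fingers move at their own pace and stop on an object; the grip force is fixed at half the most. Time passes only in rows, so rows that do not move let the fingers close. It gives the time, the measured TCP pose, the force and the opening at its end, in the units of the state.
- status.get_state(): the state, without advancing time (a new reading comes with each control period).
- imaging.get_image(name): name is "side" or "top" or "wrist"; returns a dict with "image" (420x560x3 uint8, red, green, blue), "mtx" (3x3 intrinsics, pixels), "R" (3x3) and "t" (3): a world point X has camera coordinates R X + t; the wrist camera has in their place "hand_eye" (4x4, takes a point from camera to tool coordinates, whose origin is the TCP and whose axes are the flange's). Camera axes: x right, y down, z forward; pixel columns grow to the right and rows downward; lengths in m; the calibration is good to about 2 mm. A picture is of the moment at which its call begins: read the wrist's pose just before it. There is no depth.
- sign_off(): hands the job in, once; it reports no verdict.
Trained networks look in a picture, given as the dict that the camera call returned (one of the last four; its "shot" number tells which), for a name from the list of things; names that differ only in an ending like _2 or _b are one class to them, and where a whole thing is asked for, a point or a joint stands for the part that bears it (a point fixed in the world has none). Each returns a list of dicts, best first, with "conf" (0 to 1); they miss things now and then, are a little off and sometimes report something else, mostly with a low value. They report only what shows in the picture. A call takes as long as a camera call. They do not tell look-alikes from the thing itself.
- nets.recognise(picture, label): "position" ([x, y, z] in m, in the coordinates of the camera as it stood for that picture, good to about 4 mm: the middle of the surface that is visible of it).
The state is a dict: "clock": time; "joints": joint angles; "joint_vel": joint speeds; "joint_efforts": joint torques, N m; "position": TCP position; "tool_rot": TCP orientation; "contact_force": force on the tool from outside, world axes, zero at the start; "torque": the same for the moment, N m; "width": finger opening in m.
Only numpy, scipy, OpenCV 4.12 (cv2) and the standard library are available. Lean on these libraries where they do the work, as an engineer would, in place of code of your own. Each camera call takes 0.05 s, during which the arm holds its last target. There are 200 camera calls.

## Working session

There is one attempt and no reset: what is moved stays moved. The work goes in short steps, Python scripts to look and compute and a tool call to move; the robot and the scene stay as the last step left them, time stands still between calls to the robot, and variables do not carry over. Pictures are saved under pics/ and viewed, about 8 in all and at most 12, crops included, and the job is handed in when it is done.

Besides the shell and the picture viewer there is one more tool, called after "Emit:" as name(argument=value, ...), one argument or row to a line, values as JSON. jog_arm: Moves the arm, as the interface text tells. Its arguments: {"type":"object","properties":{"steps":{"type":"array"},"fingers":{"type":"number"}},"required":["steps"]}

```bash
mkdir -p pics; cat > h.py <<'E'
import numpy as np, cv2
from bench import status, imaging, sign_off, nets, manip
from scipy.spatial.transform import Rotation as Rn
def Rq(q): return Rn.from_quat([q[1],q[2],q[3],q[0]]).as_matrix()
def shot(n):
    s=status.get_state(); p=imaging.get_image(n)
    if n=="wrist":
        T=np.eye(4);T[:3,:3]=Rq(s["tool_rot"]);T[:3,3]=s["position"];M=T@np.array(p["hand_eye"])
        p["_R"]=M[:3,:3].T;p["_t"]=-M[:3,:3].T@M[:3,3]
    else: p["_R"]=np.array(p["R"]);p["_t"]=np.array(p["t"])
    return p
def world(p,x): return p["_R"].T@(np.array(x)-p["_t"])
def proj(p,X):
    c=p["_R"]@np.array(X)+p["_t"]; u=np.array(p["mtx"])@c; return u[:2]/u[2]
def ray(p,uv,z):
    d=p["_R"].T@np.linalg.solve(np.array(p["mtx"]),[uv[0],uv[1],1.]); o=-p["_R"].T@p["_t"]
    return o+d*(z-o[2])/d[2]
def save(p,f): cv2.imwrite("pics/"+f,p["image"][:,:,::-1])
E
python3 - <<'E'
from h import *
print(status.get_state(), manip.grasp_offset)
for n in ["top","side","wrist"]:
    p=shot(n); save(p,n+"0.png")
    for l in ["clamp","wheel","crank_knob","pawl","pawl_pin","jaw","stop","mustard_jar","marker_pen","cheese_slicer_0"]:
        for d in nets.recognise(p,l)[:3]:
            w=world(p,d["position"]); print(n,l,round(d["conf"],2),w.round(4),proj(p,w).round(0))
a=cv2.imread("pics/top0.png");b=cv2.imread("pics/side0.png");
E
```

```text
{'clock': 0.0, 'joints': array([ 1.06151444e+00,  2.07432965e-01,  1.54296743e+00,  1.79454103e-06,
        1.39350436e+00, -1.50510892e-01]), 'joint_vel': array([-0.0003479 ,  0.00094673, -0.0015294 ,  0.00100323,  0.00013848,
       -0.00080862]), 'joint_efforts': array([-2.01964773e-03, -3.70871007e+01, -2.81416440e+01,  6.95885788e-02,
        3.60381359e-02, -1.82868707e-04]), 'position': array([0.20150638, 0.53765681, 0.20427709]), 'tool_rot': array([-3.75332190e-04,  1.78425005e-01,  9.83952835e-01, -1.09342546e-03]), 'contact_force': array([-0.578871  ,  0.05717731, -0.26632544]), 'torque': array([ 0.02002067,  0.09252856, -0.00864316]), 'width': 0.09365634494199174} 0.0188
top clamp 0.71 [ 0.5625 -0.35    0.0171] [280. 199.]
top wheel 0.85 [ 0.536  -0.3188  0.0459] [270. 207.]
top wheel 0.62 [ 0.4579 -0.4538  0.0159] [315. 233.]
top wheel 0.4 [ 0.5998 -0.3733  0.0524] [288. 185.]
top crank_knob 0.59 [ 0.5336 -0.3178  0.0453] [269. 208.]
top pawl 0.51 [ 0.6022 -0.3748  0.0558] [288. 184.]
top jaw 0.63 [ 0.6002 -0.3721  0.0544] [287. 185.]
top jaw 0.44 [ 0.4558 -0.4565  0.0139
[... 400 characters left out ...]
.0022] [152. 242.]
side clamp 0.78 [ 0.5525 -0.2946  0.0174] [258. 248.]
side wheel 0.61 [ 0.5284 -0.3063  0.0444] [268. 237.]
side crank_knob 0.83 [ 0.529  -0.3051  0.0471] [267. 237.]
side pawl 0.51 [ 0.5605 -0.2525  0.0472] [253. 250.]
side pawl_pin 0.58 [ 0.5553 -0.2555  0.0442] [255. 250.]
side jaw 0.79 [ 0.6098 -0.36    0.0408] [239. 224.]
side stop 0.68 [ 0.606  -0.2998  0.0468] [237. 237.]
side mustard_jar 0.81 [ 0.6209 -0.393   0.0944] [235. 201.]
side mustard_jar 0.71 [ 0.5832 -0.5951  0.061 ] [258. 170.]
side mustard_jar 0.69 [ 0.4588 -0.7     0.0852] [301. 147.]
side marker_pen 0.72 [ 0.4581 -0.4474  0.0169] [297. 213.]
side cheese_slicer_0 0.72 [0.4337 0.042  0.0038] [300. 365.]
```

```bash
python3 - <<'E'
import cv2
a=cv2.imread("pics/top0.png")[140:280,210:400];b=cv2.imread("pics/side0.png")[150:310,190:380]
cv2.imwrite("pics/topc.png",cv2.resize(a,None,fx=4,fy=4,interpolation=2))
cv2.imwrite("pics/sidec.png",cv2.resize(b,None,fx=3.7,fy=3.7,interpolation=2))
E
```

```text
(no output)
```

View pics/topc.png

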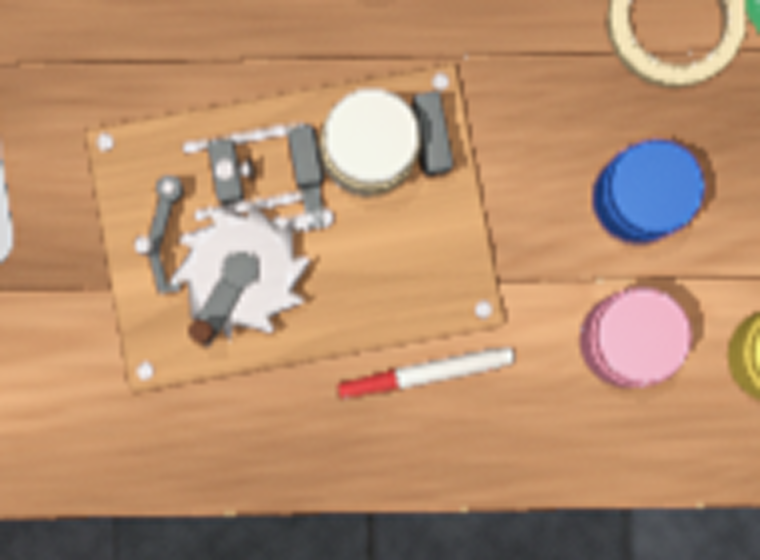

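View pics/sidec.png

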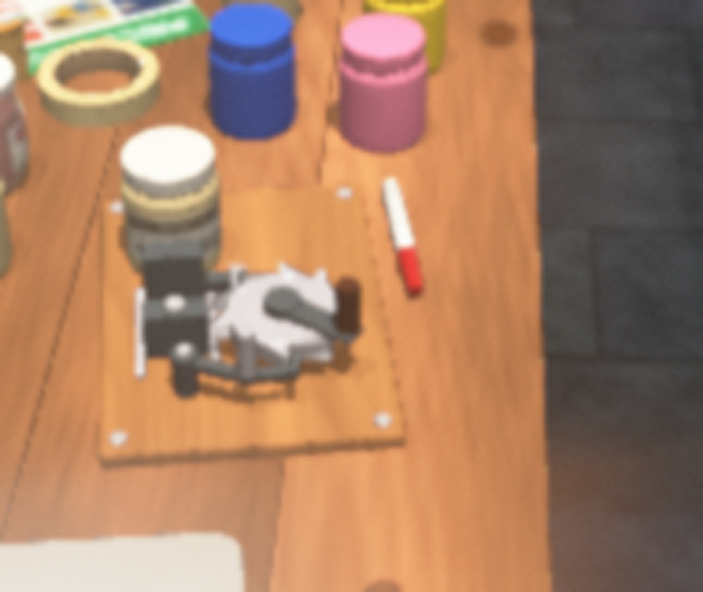

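The clamp is at the left of the crop, with the white-lidded mustard jar against the fence at (370,140). The blue (645,190), pink (640,340) and yellow jars stand off the clamp, so they are the look-alikes. In the top crop the knob is at (203,330), the pin at (142,245) and the pivot at (168,187).

```bash
cat >> h.py <<'E'
def rows(p0,psi0,pts):
    """pts: list of (x,y,z,psi) commanded; psi=angle of tool y; tool pointing down"""
    out=[];p=np.array(p0,float);ps=psi0
    for x,y,z,q in pts:
        d=np.array([x,y,z])-p
        ty=np.array([np.cos(ps),np.sin(ps),0]);tx=np.array([-np.sin(ps),np.cos(ps),0]) # x = y rotated so x*y=-z
        tx=np.cross(ty,[0,0,-1.])
        r=[round(d@tx,4),round(d@ty,4),round(-d[2],4),0,0,round(-np.degrees(q-ps),2)]
        out.append(r); p=p+r[0]*tx+r[1]*ty-np.array([0,0,r[2]]);ps=ps-np.radians(r[5])
    return out
def psi(s): y=Rq(s["tool_rot"])[:,1]; return np.arctan2(y[1],y[0])
E
python3 - <<'E'
from h import *
from scipy.optimize import least_squares
s=status.get_state();p=s["position"];print(psi(s));print(np.round(Rq(s["tool_rot"]),3))
r=np.hypot(*p[:2]);a=np.arctan2(p[1],p[0])
pts=[((f:=i/22) and (r*np.cos(a-1.75*f),r*np.sin(a-1.75*f),p[2]+0.045*f,psi(s)-3.13*f)) for i in range(1,23)]
for k in rows(p,psi(s),pts): print(k)
print(pts[-1])
T=shot("top");print(shot("wrist")["hand_eye"])
c=np.array([(90,130),(455,65),(505,322),(133,392)])/4+[210,140]
m=np.array([(102.5,145),(102.5,-145),(-102.5,-145),(-102.5,145)])/1e3
W=np.array([ray(T,q,0.014)[:2] for q in c]);print(W)
def tf(v,q): return np.array([[np.cos(v[2]),-np.sin(v[2])],[np.sin(v[2]),np.cos(v[2])]])@np.array(q)+v[:2]
f=least_squares(lambda v:np.ravel([tf(v,q)-w for q,w in zip(m,W)]),[.55,-.35,.17]);print(f.x,f.fun)
for n,q in dict(axis=(-.04,.05),pivot=(.03,.092),pin=(-.012,.116)).items(): print(n,tf(f.x,q))
E
```

```text
1.2120269395565422
[[-0.936  0.351  0.   ]
 [ 0.351  0.936  0.   ]
 [ 0.     0.    -1.   ]]
[np.float64(-0.0457), np.float64(-0.0018), np.float64(-0.002), 0, 0, np.float64(8.15)]
[np.float64(-0.0457), np.float64(0.001), np.float64(-0.0021), 0, 0, np.float64(8.15)]
[np.float64(-0.0456), np.float64(0.0039), np.float64(-0.002), 0, 0, np.float64(8.15)]
[np.float64(-0.0452), np.float64(0.0068), np.float64(-0.0021), 0, 0, np.float64(8.16)]
[np.float64(-0.0447), np.float64(0.0096), np.float64(-0.002), 0, 0, np.float64(8.15)]
[np.float64(-0.044), np.float64(0.0123), np.float64(-0.0021), 0, 0, np.float64(8.15)]
[np.float64(-0.0432), np.float64(0.0151), np.float64(-0.002), 0, 0, np.float64(8.15)]
[np.float64(-0.0421), np.float64(0.0178), np.float64(-0.0021), 0, 0, np.float64(8.15)]
[np.float64(-0.0409), np.float64(0.0204), np.float64(-0.002), 0, 0, np.float64(8.15)]
[np.float64(-0.0396), np.float64(0.0229), np.float64(-0.0021), 0, 0, np.float64(8.16)]
[np.float64(-0.0381), np.float64(0.0254), np.float64(-0.002), 0, 0, np.float64(8.15)]
[np.float64(-0.0364), np.float64(0.0276), np.float64(-0.00
[... 931 characters left out ...]
at64(-0.29465063345639775), np.float64(0.2504521516494728), np.float64(-1.9179730604434577))
[[ 5.90079950e-04 -9.66499784e-01 -2.56666746e-01  7.46103328e-02]
 [ 9.99999820e-01  5.97758651e-04  4.81022071e-05  5.55984380e-04]
 [ 1.06933995e-04 -2.56666728e-01  9.66499963e-01 -1.79631188e-01]
 [ 0.00000000e+00  0.00000000e+00  0.00000000e+00  1.00000000e+00]]
[[ 0.64541801 -0.20618711]
 [ 0.69050353 -0.48553017]
 [ 0.4934649  -0.51890217]
 [ 0.44540146 -0.23669664]]
[ 0.56869697 -0.36182902  0.16276299] [ 0.00092768  0.00405131  0.0028353  -0.00277279 -0.00241665 -0.00262007
 -0.00134634  0.00134156]
axis [ 0.52112338 -0.31897167]
pivot [ 0.58339231 -0.2661836 ]
pin [ 0.53805832 -0.2493067 ]
```

View pics/top0.png

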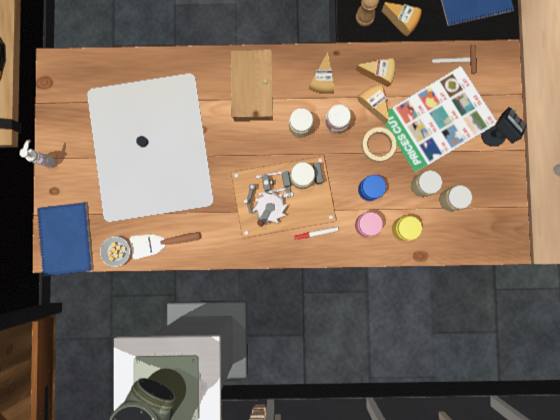

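Path over the table is clear (low items only). Moving over.

Emit:
jog_arm(
  steps=[
    [-0.0457, -0.0018, -0.002, 0, 0, 8.15],
    [-0.0457, 0.001, -0.002, 0, 0, 8.15],
    [-0.0456, 0.0039, -0.002, 0, 0, 8.15],
    [-0.0452, 0.0068, -0.002, 0, 0, 8.15],
    [-0.0447, 0.0096, -0.002, 0, 0, 8.15],
    [-0.044, 0.0123, -0.002, 0, 0, 8.15],
    [-0.0432, 0.0151, -0.002, 0, 0, 8.15],
    [-0.0421, 0.0178, -0.002, 0, 0, 8.15],
    [-0.0409, 0.0204, -0.002, 0, 0, 8.15],
    [-0.0396, 0.0229, -0.002, 0, 0, 8.15],
    [-0.0381, 0.0254, -0.002, 0, 0, 8.15],
  ],
  fingers=0.03,
)

```text
clock: 2.85
position: [0.5437, 0.1884, 0.2276]
tool_rot: [0.0, 0.822, 0.57, 0.0]
contact_force: [0.0, -0.3, 0.9]
width: 0.03
```

Emit:
jog_arm(
  steps=[
    [-0.0364, 0.0276, -0.002, 0, 0, 8.15],
    [-0.0346, 0.0299, -0.002, 0, 0, 8.15],
    [-0.0326, 0.0321, -0.002, 0, 0, 8.15],
    [-0.0306, 0.034, -0.002, 0, 0, 8.15],
    [-0.0284, 0.0358, -0.002, 0, 0, 8.15],
    [-0.0261, 0.0376, -0.002, 0, 0, 8.15],
    [-0.0236, 0.0391, -0.002, 0, 0, 8.15],
    [-0.0212, 0.0405, -0.002, 0, 0, 8.15],
    [-0.0186, 0.0418, -0.002, 0, 0, 8.15],
    [-0.016, 0.0429, -0.002, 0, 0, 8.15],
    [-0.0132, 0.0437, -0.002, 0, 0, 8.15],
    [0, 0, 0, 0, 0, 0],
  ],
)

```text
clock: 4.05
position: [0.4916, -0.2997, 0.2497]
tool_rot: [0.001, 0.984, -0.177, -0.0]
contact_force: [-0.0, 0.1, -0.5]
width: 0.0301
```

```bash
python3 - <<'E'
from h import *
s=status.get_state();print(s["clock"],s["position"],psi(s),s["joints"].round(2),s["contact_force"],s["width"])
p=shot("wrist")
for l in ["clamp","wheel","crank_knob","pawl","pawl_pin","jaw","stop","mustard_jar"]:
    for d in nets.recognise(p,l)[:2]:
        w=world(p,d["position"]); print(l,round(d["conf"],2),w.round(4),proj(p,w).round(0))
save(p,"w1.png")
E
```

```text
4.05 [ 0.49159173 -0.29967869  0.24974409] -1.9261503620696359 [-0.7   0.18  1.48 -0.    1.48  1.23] [-0.02155016  0.13265625 -0.49952015] 0.030057159718857158
clamp 0.86 [ 0.5592 -0.3428  0.0126] [295. 107.]
wheel 0.84 [ 0.5356 -0.3162  0.0476] [280. 138.]
crank_knob 0.71 [ 0.5655 -0.2561  0.046 ] [216. 131.]
crank_knob 0.63 [ 0.5301 -0.3191  0.0487] [284. 142.]
pawl 0.83 [ 0.5596 -0.259   0.0464] [221. 136.]
pawl_pin 0.88 [ 0.5578 -0.2605  0.0486] [222. 137.]
stop 0.67 [ 0.6074 -0.3089  0.0532] [248.  72.]
mustard_jar 0.89 [ 0.5659 -0.59    0.0348] [528.  11.]
mustard_jar 0.84 [ 0.49   -0.5774  0.0401] [533.  90.]
```

View pics/w1.png

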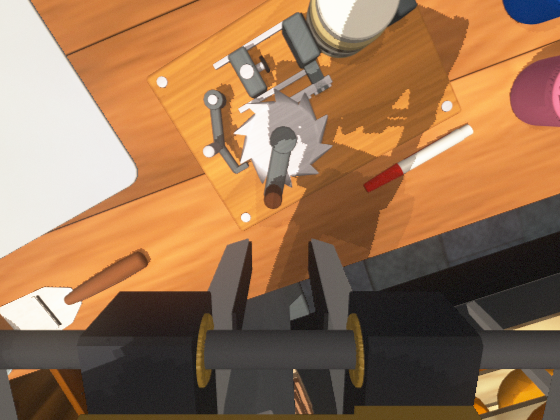

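The wrist view shows: pivot cap (213,99), pin (208,151), hub (285,138), knob top (273,200), stop (247,72) with its buffer, jaw (300,38). I'll enlarge it for accurate pixels.

```bash
python3 - <<'E'
import cv2
a=cv2.imread("pics/w1.png")[50:220,140:350]
cv2.imwrite("pics/w1c.png",cv2.resize(a,None,fx=3.5,fy=3.5,interpolation=2))
E
```

```text
(no output)
```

View pics/w1c.png

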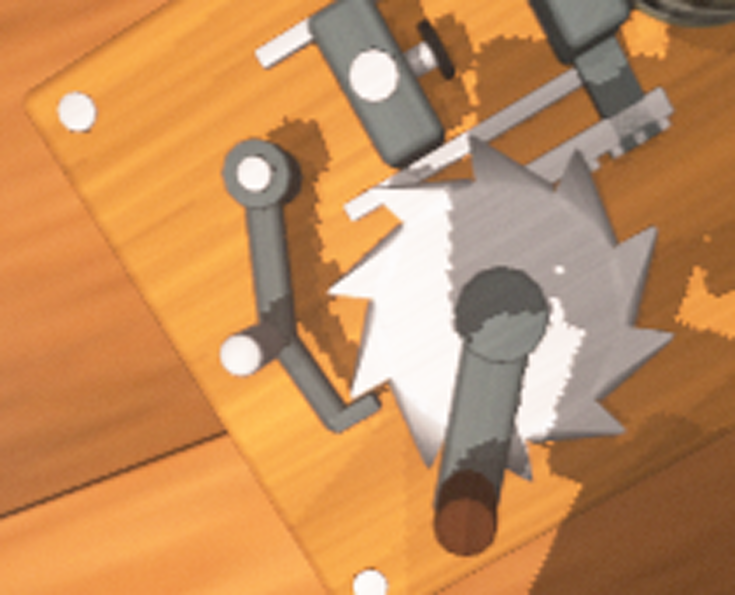

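```bash
cat >> h.py <<'E'
def tf(v,q,z): c,s=np.cos(v[2]),np.sin(v[2]); return np.array([c*q[0]-s*q[1]+v[0],s*q[0]+c*q[1]+v[1],z])
def tri(obs):
    A=[];b=[]
    for p,uv in obs:
        o=-p["_R"].T@p["_t"];d=p["_R"].T@np.linalg.solve(np.array(p["mtx"]),[uv[0],uv[1],1.]);d/=np.linalg.norm(d)
        P=np.eye(3)-np.outer(d,d);A.append(P);b.append(P@o)
    A=np.vstack(A);b=np.hstack(b);return np.linalg.lstsq(A,b,rcond=None)[0]
E
python3 - <<'E'
from h import *
from scipy.optimize import least_squares
W=shot("wrist");T=shot("top")
c=lambda a,b:np.array([a/3.5+140,b/3.5+50]); t=lambda a,b:np.array([a/4+210,b/4+140])
print("pin",tri([(W,c(241,355)),(T,t(142,245))]),"knob",tri([(W,c(465,522)),(T,t(201,328))]))
def kn(v): return tf(v,(-.04+.055*np.cos(v[3]),.05+.055*np.sin(v[3])),.095)
def res(v,cams):
    r=[]
    if "W" in cams:
        for uv,q,z in [(c(241,355),(-.012,.116),.085),(c(254,174),(.03,.092),.045),(c(503,313),(-.04,.05),.056),(c(25,97),(.1025,.145),.014)]: r.append((proj(W,tf(v,q,z))-uv)*.8)
        r.append((proj(W,kn(v))-c(465,522))*.8)
    if "T" in cams:
        for uv,q,z in [(t(142,245),(-.012,.116),.085),(t(168,187),(.03,.092),.045),(t(90,130),(.1025,.145),.014),(t(455,65),(.1025,-.145),.014),(t(505,322),(-.1025,-.145),.014),(t(133,392),(-.1025,.145),.014)]: r.append((proj(T,tf(v,q,z))-uv)*2.5)
        r.append((proj(T,kn(v))-t(203,330))*2.5)
    return np.ravel(r)
for k in ["W","T","WT"]:
    f=least_squares(lambda v:res(v,k),[.56,-.35,.16,2.4]);print(k,f.x.round(4),f.fun.round(1))
    print(" pin",tf(f.x,(-.012,.116),.085).round(4),"knob",kn(f.x).round(4),"axis",tf(f.x,(-.04,.05),.035).round(4),"pivot",tf(f.x,(.03,.092),.035).round(4))
E
```

```text
pin [ 0.55095702 -0.25012039  0.11086395] knob [ 0.48999919 -0.28872461  0.09628921]
W [ 0.5873 -0.354   0.2323  2.3366] [ 2.4  2.4  1.1  2.3  1.5 -0.4 -5.5 -4.   0.  -0.2]
 pin [ 0.5489 -0.2438  0.085 ] knob [ 0.4906 -0.2847  0.095 ] axis [ 0.5369 -0.3145  0.035 ] pivot [ 0.5953 -0.2575  0.035 ]
T [ 0.5741 -0.363   0.1506  2.4157] [-0.   5.   0.5  6.  -1.6 -6.7  4.3 -5.5  2.3 -0.9 -1.4 -4.7 -3.8  6. ]
 pin [ 0.5449 -0.2501  0.085 ] knob [ 0.4809 -0.2896  0.095 ] axis [ 0.5271 -0.3196  0.035 ] pivot [ 0.59   -0.2675  0.035 ]
WT [ 0.5766 -0.36    0.1541  2.3941] [ 5.6  3.   7.1  2.8  5.1  4.5  1.8 -8.6  3.   4.7 -2.5  3.3 -2.1  4.2
 -4.3 -8.2  1.5 -7.8  0.  -3.4 -3.6 -6.3 -7.   3.6]
 pin [ 0.5469 -0.2472  0.085 ] knob [ 0.4838 -0.286   0.095 ] axis [ 0.5294 -0.3168  0.035 ] pivot [ 0.5921 -0.2645  0.035 ]
```

Top and wrist fits disagree by several mm, so I'll take a second, closer wrist view above the pin. It is on the way anyway.

Emit:
jog_arm(
  steps=[
    [0.0086, -0.017, 0.025, 0, 0, 0],
    [0.0086, -0.017, 0.025, 0, 0, 0],
    [0.0086, -0.017, 0.025, 0, 0, 0],
    [0.0086, -0.017, 0.025, 0, 0, 0],
    [0, 0, 0, 0, 0, 0],
    [0, 0, 0, 0, 0, 0],
  ],
)

```text
clock: 5.2
position: [0.5493, -0.242, 0.1492]
tool_rot: [0.0, 0.985, -0.172, -0.001]
contact_force: [-0.0, -0.5, 0.2]
width: 0.0295
```

```bash
python3 - <<'E'
from h import *
s=status.get_state();print(s["clock"],s["position"],psi(s),s["contact_force"])
p=shot("wrist");print(p["mtx"])
for l in ["pawl_pin","crank_knob","wheel"]:
    for d in nets.recognise(p,l)[:2]:
        w=world(p,d["position"]); print(l,round(d["conf"],2),w.round(4),proj(p,w).round(0))
save(p,"w2.png")
cv2.imwrite("pics/w2c.png",cv2.resize(p["image"][0:280,90:460,::-1],None,fx=2,fy=2,interpolation=2))
print(proj(p,s["position"]))
E
```

```text
5.2 [ 0.54929265 -0.24204571  0.14923585] -1.9160217432780386 [-0.0280241  -0.47183401  0.18173222]
[[360.23232763   0.         279.69421591]
 [  0.         360.23232763 206.63715036]
 [  0.           0.           1.        ]]
pawl_pin 0.91 [ 0.5575 -0.2584  0.0448] [296. 189.]
crank_knob 0.8 [ 0.5317 -0.3159  0.0504] [375. 197.]
wheel 0.96 [ 0.5294 -0.313   0.0481] [372. 200.]
wheel 0.52 [ 0.5651 -0.3343  0.0128] [374. 145.]
[280.62077568 254.62732573]
```

View pics/w2c.png

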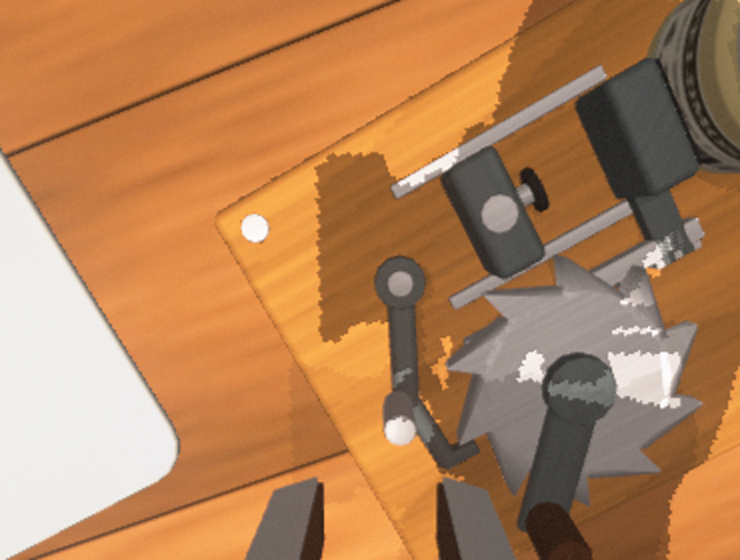

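Closer view: pin top (290,215), pivot (290,142), hub (380,194), base corner (198,106), knob top (365,263) in full pixels. The pin is between the fingers' column range. Triangulating across the two wrist views.

```bash
cat > fit.py <<'E'
from h import *
from scipy.optimize import least_squares
W2=shot("wrist"); he=np.array(W2["hand_eye"])
W1=dict(W2);T=np.eye(4);y=-1.9261503620696359
T[:3,:3]=Rq([0.001,.984,-.177,0]);ty=np.array([np.cos(y),np.sin(y),0]);T[:3,:3]=np.c_[np.cross(ty,[0,0,-1]),ty,[0,0,-1]]
T[:3,3]=[0.49159173,-0.29967869,0.24974409];M=T@he;W1["_R"]=M[:3,:3].T;W1["_t"]=-M[:3,:3].T@M[:3,3]
c=lambda a,b:np.array([a/3.5+140,b/3.5+50]);e=lambda a,b:np.array([a/2+90,b/2])
P=dict(pin=(c(241,355),e(400,430)),pivot=(c(254,174),e(400,284)),hub=(c(503,313),e(579,388)),corner=(c(25,97),e(217,213)),knob=(c(465,522),e(550,527)),stopcap=(c(374,76),e(500,213)),screw=(c(77,111),e(255,228)))
X={}
for k,(a,b) in P.items():
    X[k]=tri([(W1,a),(W2,b)]);print(k,X[k].round(4),(proj(W1,X[k])-a).round(1),(proj(W2,X[k])-b).round(1))
m=dict(pin=(-.012,.116),pivot=(.03,.092),hub=(-.04,.05),corner=(.1025,.145))
zs=dict(pin=.085,pivot=.046,hub=.056,corner=.014)
for cams in [(1,1),(0,1)]:
  def res(v):
    r=[]
    for k in m:
        w=tf(v,m[k],zs[k]+(v[3] if k=="pivot" else v[4] if k=="hub" else 0))
        r+=[(proj(W1,w)-P[k][0])*cams[0],proj(W2,w)-P[k][1]]
    return np.r_[np.ravel(r),v[3:]*300]
  f=least_squares(res,[.57,-.36,.16,0,0]);print(f.x.round(4),f.fun.round(1))
  for k,q in m.items(): print(k,tf(f.x,q,zs[k]).round(4))
  print("rays W2: pin",ray(W2,P["pin"][1],.085),"knob",ray(W2,P["knob"][1],.095))
E
python3 fit.py
```

```text
pin [ 0.5507 -0.2505  0.0874] [ 0.7 -0.9] [-0.9  1.2]
pivot [ 0.5957 -0.2674  0.0566] [ 0.6 -1.2] [-0.8  1.6]
hub [ 0.5345 -0.3199  0.0572] [ 0.5 -0.9] [-0.7  1.1]
corner [ 0.6461 -0.2035  0.0137] [ 0.9 -1.9] [-1.2  2.4]
knob [ 0.4821 -0.2902  0.0606] [ 2.  -2.9] [-2.6  3.8]
stopcap [ 0.6075 -0.3093  0.0646] [ 0.5 -1.6] [-0.8  2.1]
screw [ 0.6351 -0.2179  0.0197] [ 0.6 -1.2] [-0.8  1.5]
[ 0.5828 -0.3631  0.2085  0.001  -0.0039] [ 4.2  1.8  2.8  4.1  2.8  1.7 -0.7  3.9  3.1 -1.   1.1 -0.1 -5.  -7.2
 -8.3 -4.3  0.3 -1.2]
pin [ 0.5471 -0.2521  0.085 ]
pivot [ 0.5931 -0.2669  0.046 ]
hub [ 0.5334 -0.3224  0.056 ]
corner [ 0.6531 -0.2     0.014 ]
rays W2: pin [ 0.55062867 -0.25123613  0.085     ] knob [ 0.50172783 -0.28992767  0.095     ]
[ 0.5821 -0.3642  0.1997 -0.0036 -0.0053] [ 0.   0.   3.7  3.5  0.   0.   0.6  2.7  0.  -0.   1.6 -0.3 -0.  -0.
 -6.7 -5.8 -1.1 -1.6]
pin [ 0.5473 -0.2529  0.085 ]
pivot [ 0.5932 -0.2681  0.046 ]
hub [ 0.533  -0.3231  0.056 ]
corner [ 0.6538 -0.2018  0.014 ]
rays W2: pin [ 0.55062867 -0.25123613  0.085     ] knob [ 0.50172783 -0.28992767  0.095     ]
```

The heights match the text (pin 0.087, hub 0.057), and the pin–pivot and hub–pivot distances agree to 1 mm. The rounded base corner was what upset the fit. Pin is at (0.551,-0.251) and the clamp yaw is about 0.165. Now going down with the fingers around the pin.

Emit:
jog_arm(
  steps=[
    [0.0042, 0.0077, 0, 0, 0, 0],
    [0, 0, 0.03, 0, 0, 0],
    [0, 0, 0.03, 0, 0, 0],
    [0, 0, 0.015, 0, 0, 0],
    [0, 0, 0.012, 0, 0, 0],
    [0, 0, 0, 0, 0, 0],
  ],
)

```text
clock: 6.05
position: [0.5498, -0.2508, 0.061]
tool_rot: [-0.001, 0.985, -0.173, -0.001]
contact_force: [0.7, 0.1, -0.2]
width: 0.03
```

Emit:
jog_arm(
  steps=[
    [0, -0.003, 0, 0, 0, 0],
    [0, -0.003, 0, 0, 0, 0],
    [0, -0.003, 0, 0, 0, 0],
    [0, -0.003, 0, 0, 0, 0],
    [0, -0.001, 0, 0, 0, 0],
    [0, 0, 0, 0, 0, 0],
  ],
)

```text
clock: 6.65
position: [0.5558, -0.2391, 0.0631]
tool_rot: [0.0, 0.985, -0.172, 0.001]
contact_force: [-0.1, -0.7, 0.7]
width: 0.0302
```

Emit:
jog_arm(
  steps=[
    [0.001, -0.003, 0, 0, 0, 0],
    [0.001, -0.003, 0, 0, 0, 0],
    [0.001, -0.003, 0, 0, 0, 0],
    [0.001, -0.003, 0, 0, 0, 0],
    [0, -0.003, 0, 0, 0, 0],
    [0, -0.001, 0, 0, 0, 0],
    [0, 0, 0, 0, 0, 0],
  ],
)

```text
clock: 7.35
position: [0.5648, -0.2248, 0.0623]
tool_rot: [-0.0, 0.985, -0.172, 0.0]
contact_force: [-0.2, -0.8, -1.5]
width: 0.0296
```

```bash
python3 - <<'E'
from h import *
s=status.get_state();print(s["clock"],s["position"],psi(s),s["contact_force"])
p=shot("wrist");save(p,"w3.png")
cv2.imwrite("pics/w3c.png",cv2.resize(p["image"][0:300,90:460,::-1],None,fx=2,fy=2,interpolation=2))
E
```

```text
7.35 [ 0.56476132 -0.22483105  0.06228986] -1.9171166752525095 [-0.20648425 -0.81479712 -1.54125429]
```

View pics/w3c.png

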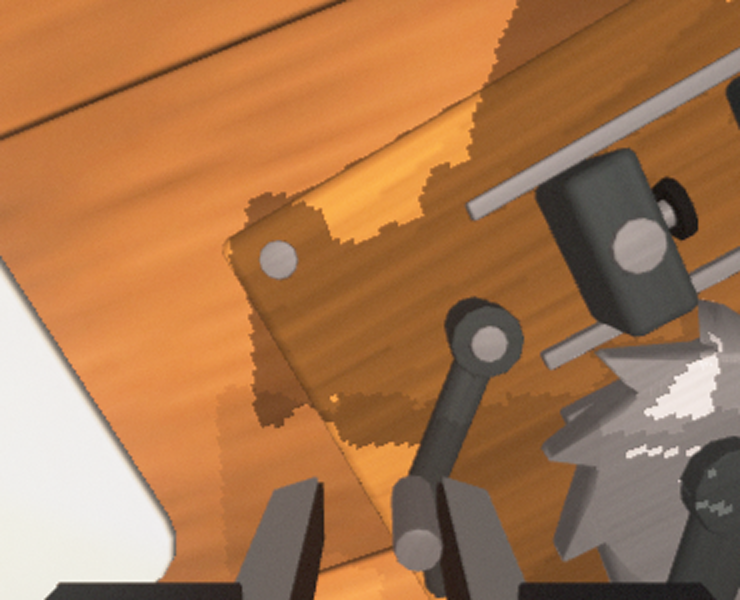

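The pawl is swung about 0.43 rad (pin at right pad, nose well off the wheel). Backing off, rising, and going over the knob.

```bash
python3 - <<'E'
from h import *
s=status.get_state();p=s["position"];q=psi(s);ty=np.array([np.cos(q),np.sin(q),0])
a=p+.007*ty;b=a+[0,0,.0315];c=b+[0,0,.0315];k=np.array([.4906,-.2847,c[2]])
pts=[(*a,q),(*b,q),(*c,q)]+[(*(c+(k-c)*i/4),q+(-2.246-q)*i/4) for i in (1,2,3,4)]
for r in rows(p,q,pts): print([float(x) for x in r])
E
```

```text
[-0.0, 0.007, -0.0, 0.0, 0.0, -0.0]
[0.0, 0.0, -0.0315, 0.0, 0.0, -0.0]
[0.0, 0.0, -0.0315, 0.0, 0.0, -0.0]
[-0.0123, 0.0186, -0.0, 0.0, 0.0, 4.71]
[-0.0108, 0.0196, -0.0, 0.0, 0.0, 4.71]
[-0.0091, 0.0204, -0.0, 0.0, 0.0, 4.71]
[-0.0074, 0.0211, -0.0, 0.0, 0.0, 4.71]
```

Emit:
jog_arm(
  steps=[
    [0, 0.007, 0, 0, 0, 0],
    [0, 0, 0, 0, 0, 0],
    [0, 0, -0.0315, 0, 0, 0],
    [0, 0, -0.0315, 0, 0, 0],
    [-0.0123, 0.0186, 0, 0, 0, 4.71],
    [-0.0108, 0.0196, 0, 0, 0, 4.71],
    [-0.0091, 0.0204, 0, 0, 0, 4.71],
    [-0.0074, 0.0211, 0, 0, 0, 4.71],
    [0, 0, 0, 0, 0, 0],
    [0, 0, 0, 0, 0, 0],
  ],
)

```text
clock: 8.4
position: [0.4904, -0.2851, 0.1257]
tool_rot: [-0.0, 0.944, -0.331, 0.0]
contact_force: [1.0, -0.3, 0.1]
width: 0.03
```

```bash
python3 - <<'E'
from h import *
s=status.get_state();print(s["clock"],s["position"],psi(s),s["contact_force"],s["joints"].round(2))
p=shot("wrist");save(p,"w4.png")
print(proj(p,[.4906,-.2847,.095]),proj(p,s["position"]))
cv2.imwrite("pics/w4c.png",cv2.resize(p["image"][0:300,90:460,::-1],None,fx=2,fy=2,interpolation=2))
E
```

```text
8.4 [ 0.49044735 -0.28511372  0.12566262] -2.246285930545768 [ 0.99752731 -0.2675258   0.0633987 ] [-0.68  0.27  1.64  0.    1.23  1.57]
[279.72108581 235.49135903] [280.45559904 254.34107667]
```

View pics/w4c.png

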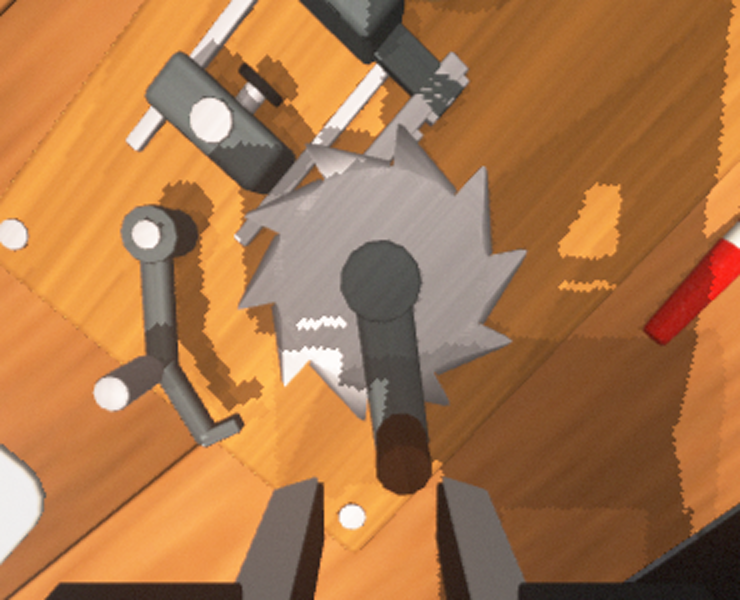

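The pawl nose (220,430) is well clear of the wheel. The knob top shows at crop (404,468), about 12 px right of the prediction, so I'll re-measure.

```bash
cat > fit2.py <<'E'
from h import *
W=shot("wrist"); he=np.array(W["hand_eye"])
def cam(pos,y):
    c=dict(W);ty=np.array([np.cos(y),np.sin(y),0]);T=np.eye(4);T[:3,:3]=np.c_[np.cross(ty,[0,0,-1]),ty,[0,0,-1]];T[:3,3]=pos;M=T@he
    c["_R"]=M[:3,:3].T;c["_t"]=-M[:3,:3].T@M[:3,3];return c
C=[cam([0.49159173,-0.29967869,0.24974409],-1.92615),cam([.54929265,-.24204571,.14923585],-1.91602),W]
c=lambda a,b:np.array([a/3.5+140,b/3.5+50]);e=lambda a,b:np.array([a/2+90,b/2])
P=dict(pivot=(c(254,174),e(400,284),e(147,235)),hub=(c(503,313),e(579,388),e(380,281)),knob=(c(465,522),None,e(404,468)))
for k,o in P.items():
    ob=[(C[i],o[i]) for i in range(3) if o[i] is not None];x=tri(ob);print(k,x.round(4),[(proj(a,x)-b).round(1) for a,b in ob])
print("knob rays z.095",ray(C[0],P["knob"][0],.095),ray(W,P["knob"][2],.095))
print("hub rays",[ray(C[i],P["hub"][i],.057).round(4) for i in range(3)])
E
python3 fit2.py
```

```text
pivot [ 0.5951 -0.2661  0.0528] [array([ 0.3, -0.3]), array([-0.2,  0.3]), array([-0.2,  0.1])]
hub [ 0.5336 -0.3189  0.0537] [array([-0.2, -0.1]), array([-0.1,  0.2]), array([ 0.4, -0.2])]
knob [ 0.487  -0.2907  0.0945] [array([0.2, 0.1]), array([-0.3, -0.1])]
knob rays z.095 [ 0.48728759 -0.29068104  0.095     ] [ 0.48704078 -0.29094209  0.095     ]
hub rays [array([ 0.5337, -0.3192,  0.057 ]), array([ 0.5347, -0.3184,  0.057 ]), array([ 0.5338, -0.3188,  0.057 ])]
```

Knob re-measured at (0.487,-0.291,0.0945), 54.5 mm from the axis (0.5336,-0.3189), which fits. Descending around it.

Emit:
jog_arm(
  steps=[
    [0.0008, 0.0065, 0, 0, 0, -7.5],
    [0, 0, 0, 0, 0, 0],
    [0, 0, 0.02, 0, 0, 0],
    [0, 0, 0.02, 0, 0, 0],
    [0, 0, 0.0175, 0, 0, 0],
    [0, 0, 0, 0, 0, 0],
    [0, 0, 0, 0, 0, 0],
  ],
)

```text
clock: 9.2
position: [0.4873, -0.2901, 0.0679]
tool_rot: [-0.0, 0.963, -0.269, -0.0]
contact_force: [0.4, 0.3, 0.3]
width: 0.0299
```

Emit:
jog_arm(
  steps=[
    [0, 0.0033, 0, 0, 0, -3.44],
    [0, 0.0033, 0, 0, 0, -3.44],
    [0, 0.0033, 0, 0, 0, -3.44],
    [0, 0.0033, 0, 0, 0, -3.44],
    [0, 0, 0, 0, 0, 0],
  ],
)

```text
clock: 9.7
position: [0.4829, -0.3024, 0.0696]
tool_rot: [-0.0, 0.988, -0.152, 0.002]
contact_force: [1.5, 2.7, 1.0]
width: 0.0297
```

```bash
cat > st.py <<'E'
from h import *
s=status.get_state();p=s["position"];q=psi(s);F=s["contact_force"];ty=np.array([np.cos(q),np.sin(q),0]);tx=np.cross(ty,[0,0,-1])
d=p-[.5336,-.3189,0];a=np.arctan2(d[1],d[0])%(2*np.pi)
print("t",s["clock"],"pos",p.round(4),"alpha",round(a-2.597,3),"r",round(np.hypot(*d[:2]),4),"psi-err",round((q-(a-4.712389)+np.pi)%(2*np.pi)-np.pi,3),"F tan",round(F@ty,1),"rad",round(F@tx,1),"z",round(F[2],1),"tauz",round(s["torque"][2],2))
E
python3 st.py
```

```text
t 9.7 pos [ 0.4829 -0.3024  0.0696] alpha 0.23 r 0.0533 psi-err 0.009 F tan -3.0 rad 0.6 z 1.0 tauz -0.03
```

Contact felt (3 N rub). Continuing the turn to just short of the earliest buffer.

Emit:
jog_arm(
  steps=[
    [-0.001, 0.0033, 0, 0, 0, -3.44],
    [0, 0.0033, 0, 0, 0, -3.44],
    [0, 0.0033, 0, 0, 0, -3.44],
    [0, 0.0033, 0, 0, 0, -3.44],
    [0, 0.0033, 0, 0, 0, -3.44],
    [0, 0.0033, 0, 0, 0, -3.44],
    [0, 0.0033, 0, 0, 0, -3.44],
    [0, 0, 0, 0, 0, 0],
  ],
)

```text
clock: 10.5
position: [0.4785, -0.325, 0.0692]
tool_rot: [0.0, 0.998, 0.057, 0.001]
contact_force: [0.7, 2.2, 0.8]
width: 0.03
```

```bash
python3 st.py; python3 - <<'E'
from h import *
p=shot("wrist");save(p,"w5.png")
cv2.imwrite("pics/w5c.png",cv2.resize(p["image"][0:300,60:430,::-1],None,fx=2,fy=2,interpolation=2))
E
```

```text
t 10.5 pos [ 0.4785 -0.325   0.0692] alpha 0.654 r 0.0554 psi-err 0.005 F tan -2.1 rad 1.0 z 0.8 tauz -0.06
```

View pics/w5c.png

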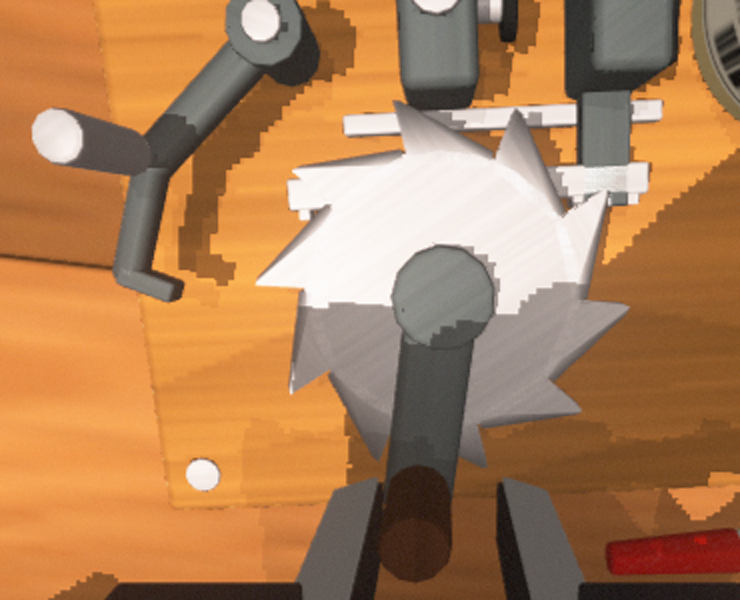

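The knob sits on the left pad, the pawl is lifted, and the jaw-to-buffer gap is still about 14 mm by eye (columns 518 to 567). Another 0.3 rad, then small felt steps.

Emit:
jog_arm(
  steps=[
    [0, 0.0033, 0, 0, 0, -3.44],
    [0, 0.0033, 0, 0, 0, -3.44],
    [0, 0.0033, 0, 0, 0, -3.44],
    [0, 0.0033, 0, 0, 0, -3.44],
    [0, 0.0033, 0, 0, 0, -3.44],
    [0, 0, 0, 0, 0, 0],
  ],
)

```text
clock: 11.15
position: [0.4811, -0.3406, 0.0683]
tool_rot: [-0.0, 0.979, 0.206, -0.0]
contact_force: [-0.9, 2.7, 1.2]
width: 0.0304
```

```bash
python3 st.py
```

```text
t 11.15 pos [ 0.4811 -0.3406  0.0683] alpha 0.937 r 0.0568 psi-err 0.022 F tan -2.8 rad 0.2 z 1.2 tauz -0.01
```

Emit:
jog_arm(
  steps=[
    [0, 0.0015, 0, 0, 0, -1.56],
    [0, 0.0015, 0, 0, 0, -1.56],
    [0, 0, 0, 0, 0, 0],
  ],
)

```text
clock: 11.45
position: [0.4822, -0.3436, 0.0681]
tool_rot: [-0.0, 0.972, 0.233, -0.0]
contact_force: [-1.1, 2.9, 3.2]
width: 0.0302
```

```bash
python3 st.py
```

```text
t 11.45 pos [ 0.4822 -0.3436  0.0681] alpha 0.993 r 0.057 psi-err 0.022 F tan -3.1 rad 0.3 z 3.2 tauz 0.02
```

Emit:
jog_arm(
  steps=[
    [0, 0.0015, 0, 0, 0, -1.56],
    [0, 0.0015, 0, 0, 0, -1.56],
    [0, 0, 0, 0, 0, 0],
  ],
)

```text
clock: 11.75
position: [0.4836, -0.3466, 0.0679]
tool_rot: [0.0, 0.966, 0.26, -0.0]
contact_force: [-1.3, 2.3, 3.6]
width: 0.0297
```

```bash
python3 st.py
```

```text
t 11.75 pos [ 0.4836 -0.3466  0.0679] alpha 1.051 r 0.0572 psi-err 0.019 F tan -2.6 rad 0.0 z 3.6 tauz -0.02
```

Emit:
jog_arm(
  steps=[
    [0.001, 0.0015, -0.001, 0, 0, -1.56],
    [0, 0.0015, 0, 0, 0, -1.56],
    [0, 0, 0, 0, 0, 0],
  ],
)

```text
clock: 12.05
position: [0.4849, -0.3482, 0.068]
tool_rot: [-0.001, 0.958, 0.286, -0.001]
contact_force: [-5.0, 1.5, 0.1]
width: 0.0303
```

```bash
python3 st.py
```

```text
t 12.05 pos [ 0.4849 -0.3482  0.068 ] alpha 1.087 r 0.0568 psi-err 0.038 F tan -4.0 rad -3.4 z 0.1 tauz 0.08
```

Emit:
jog_arm(
  steps=[
    [0, 0.0015, 0, 0, 0, -1.56],
    [0, 0.0015, 0, 0, 0, -1.56],
    [0, 0, 0, 0, 0, 0],
  ],
)

```text
clock: 12.35
position: [0.4866, -0.3508, 0.068]
tool_rot: [-0.001, 0.95, 0.312, -0.001]
contact_force: [-3.8, 2.3, 0.2]
width: 0.03
```

```bash
python3 st.py
```

```text
t 12.35 pos [ 0.4866 -0.3508  0.068 ] alpha 1.141 r 0.0569 psi-err 0.038 F tan -4.2 rad -1.7 z 0.2 tauz 0.02
```

Emit:
jog_arm(
  steps=[
    [0, 0.0015, 0, 0, 0, -1.56],
    [0, 0.001, 0, 0, 0, -1.04],
    [0, 0, 0, 0, 0, 0],
  ],
)

```text
clock: 12.65
position: [0.488, -0.3529, 0.068]
tool_rot: [-0.001, 0.943, 0.333, -0.001]
contact_force: [-5.7, 1.7, 0.4]
width: 0.0303
```

```bash
python3 st.py
```

```text
t 12.65 pos [ 0.488  -0.3529  0.068 ] alpha 1.185 r 0.0569 psi-err 0.04 F tan -4.9 rad -3.3 z 0.4 tauz 0.06
```

Emit:
jog_arm(
  steps=[
    [0, 0.001, 0, 0, 0, -1.04],
    [0, 0.001, 0, 0, 0, -1.04],
    [0, 0, 0, 0, 0, 0],
  ],
)

```text
clock: 12.95
position: [0.4892, -0.3545, 0.068]
tool_rot: [-0.001, 0.937, 0.351, -0.001]
contact_force: [-5.8, 1.3, 0.3]
width: 0.0299
```

```bash
python3 st.py;python3 - <<'E'
from h import *
p=shot("wrist");save(p,"w6.png")
cv2.imwrite("pics/w6c.png",cv2.resize(p["image"][0:300,60:430,::-1],None,fx=2,fy=2,interpolation=2))
E
```

```text
t 12.95 pos [ 0.4892 -0.3545  0.068 ] alpha 1.22 r 0.0569 psi-err 0.041 F tan -4.8 rad -3.5 z 0.3 tauz 0.05
```

View pics/w6c.png

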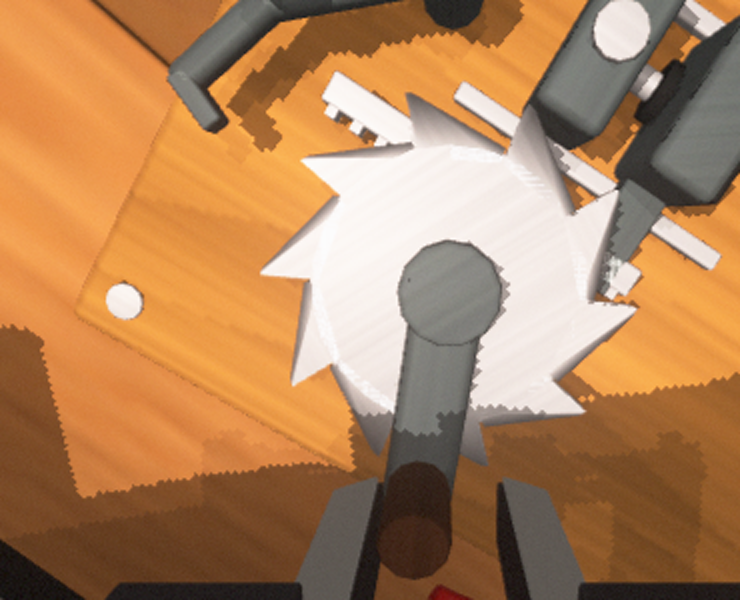

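The buffer disc (660,90) is now at or within a millimetre or two of the jaw's back. Going on in about 1.5 mm steps.

Emit:
jog_arm(
  steps=[
    [0, 0.0008, 0, 0, 0, -0.8],
    [0, 0.0008, 0, 0, 0, -0.8],
    [0, 0, 0, 0, 0, 0],
  ],
)

```text
clock: 13.3
position: [0.4903, -0.3557, 0.068]
tool_rot: [-0.001, 0.932, 0.364, -0.001]
contact_force: [-4.6, 1.0, 0.0]
width: 0.0298
```

```bash
python3 st.py
```

```text
t 13.3 pos [ 0.4903 -0.3557  0.068 ] alpha 1.249 r 0.0569 psi-err 0.04 F tan -3.8 rad -2.7 z 0.0 tauz 0.04
```

Emit:
jog_arm(
  steps=[
    [0, 0.0008, 0, 0, 0, -0.8],
    [0, 0.0008, 0, 0, 0, -0.8],
    [0, 0, 0, 0, 0, 0],
  ],
)

```text
clock: 13.6
position: [0.4913, -0.357, 0.068]
tool_rot: [-0.001, 0.926, 0.377, -0.001]
contact_force: [-4.5, 1.6, -1.1]
width: 0.0299
```

```bash
python3 st.py
```

```text
t 13.6 pos [ 0.4913 -0.357   0.068 ] alpha 1.277 r 0.0569 psi-err 0.039 F tan -4.3 rad -2.1 z -1.1 tauz 0.06
```

Emit:
jog_arm(
  steps=[
    [0, 0.001, 0, 0, 0, -1.04],
    [0, 0.001, 0, 0, 0, -1.04],
    [0, 0, 0, 0, 0, 0],
  ],
)

```text
clock: 13.9
position: [0.4923, -0.3577, 0.0679]
tool_rot: [-0.002, 0.919, 0.393, -0.002]
contact_force: [-6.3, 2.7, 0.8]
width: 0.0304
```

```bash
python3 st.py
```

```text
t 13.9 pos [ 0.4923 -0.3577  0.0679] alpha 1.299 r 0.0567 psi-err 0.054 F tan -6.4 rad -2.4 z 0.8 tauz 0.1
```

Emit:
jog_arm(
  steps=[
    [0, 0.0008, 0, 0, 0, -0.8],
    [0, 0.0008, 0, 0, 0, -0.8],
    [0, 0, 0, 0, 0, 0],
  ],
)

```text
clock: 14.2
position: [0.493, -0.3581, 0.0679]
tool_rot: [-0.002, 0.914, 0.406, -0.002]
contact_force: [-7.2, 4.6, 2.8]
width: 0.0299
```

```bash
python3 st.py
```

```text
t 14.2 pos [ 0.493  -0.3581  0.0679] alpha 1.313 r 0.0565 psi-err 0.068 F tan -8.4 rad -1.4 z 2.8 tauz 0.01
```

The buffer is felt: the tangential force rose from 4 to 8.4 N and the motion lags. A touch more, then hold.

Emit:
jog_arm(
  steps=[
    [0, 0.0008, 0, 0, 0, 0],
    [0, 0, 0, 0, 0, 0],
    [0, 0, 0, 0, 0, 0],
    [0, 0, 0, 0, 0, 0],
    [0, 0, 0, 0, 0, 0],
  ],
)

```text
clock: 14.7
position: [0.4931, -0.3585, 0.0678]
tool_rot: [-0.003, 0.914, 0.406, -0.002]
contact_force: [-8.1, 5.0, 3.0]
width: 0.0305
```

```bash
python3 st.py
```

```text
t 14.7 pos [ 0.4931 -0.3585  0.0678] alpha 1.318 r 0.0566 psi-err 0.062 F tan -9.3 rad -1.7 z 3.0 tauz 0.05
```

About 12 N on the jaw now. Backing the pad off.

Emit:
jog_arm(
  steps=[
    [0, -0.001, 0, 0, 0, 0],
    [0, -0.001, 0, 0, 0, 0],
    [0, -0.001, 0, 0, 0, 0],
    [0, -0.001, 0, 0, 0, 0],
    [0, -0.001, 0, 0, 0, 0],
    [0, -0.001, 0, 0, 0, 0],
    [0, 0, 0, 0, 0, 0],
  ],
)

```text
clock: 15.4
position: [0.4925, -0.3565, 0.0697]
tool_rot: [0.001, 0.914, 0.406, 0.001]
contact_force: [0.4, 1.2, -0.4]
width: 0.0297
```

```bash
python3 st.py;python3 - <<'E'
from h import *
p=shot("wrist");save(p,"w7.png")
cv2.imwrite("pics/w7c.png",cv2.resize(p["image"][0:300,60:430,::-1],None,fx=2,fy=2,interpolation=2))
E
```

```text
t 15.4 pos [ 0.4925 -0.3565  0.0697] alpha 1.285 r 0.0557 psi-err 0.095 F tan -0.5 rad 1.2 z -0.4 tauz 0.0
```

View pics/w7c.png

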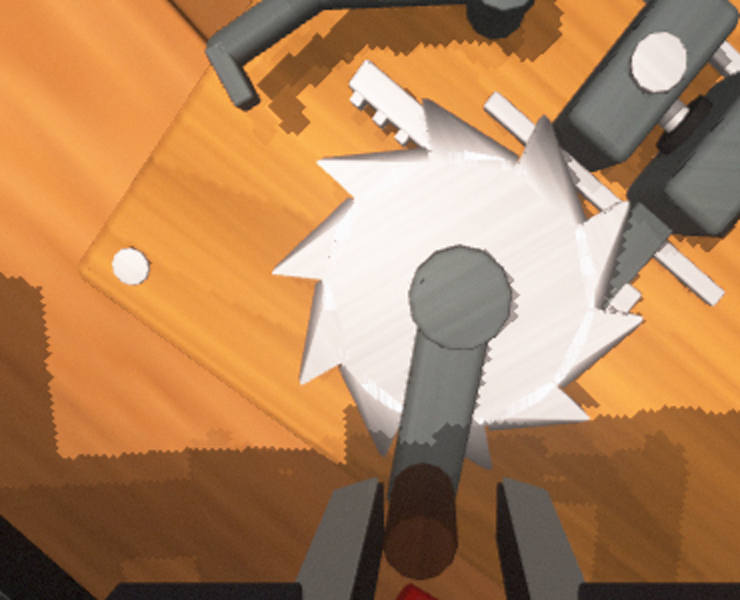

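The jaw's back is against the buffer disc (685,125) and the pad is just off the knob. Centring and rising straight up.

Emit:
jog_arm(
  steps=[
    [0, -0.002, 0, 0, 0, 0],
    [0, -0.002, 0, 0, 0, 0],
    [0, 0, 0, 0, 0, 0],
    [0, 0, -0.01, 0, 0, 0],
    [0, 0, -0.02, 0, 0, 0],
    [0, 0, -0.03, 0, 0, 0],
    [0, 0, -0.04, 0, 0, 0],
    [0, 0, -0.04, 0, 0, 0],
    [0, 0, 0, 0, 0, 0],
    [0, 0, 0, 0, 0, 0],
  ],
)

```text
clock: 16.45
position: [0.4894, -0.3538, 0.2112]
tool_rot: [0.002, 0.914, 0.406, 0.001]
contact_force: [-0.5, 0.7, -0.1]
width: 0.03
```

```bash
python3 st.py;python3 - <<'E'
from h import *
p=shot("wrist");s=shot("side");save(p,"w8.png");save(s,"s8.png")
print(nets.recognise(s,"mustard_jar")[0:1] and world(s,nets.recognise(s,"mustard_jar")[0]["position"]))
a=cv2.resize(p["image"][0:270,140:560,::-1],(420*2-40,514),interpolation=2)
cv2.imwrite("pics/w8c.png",a)
E
```

```text
t 16.45 pos [ 0.4894 -0.3538  0.2112] alpha 1.213 r 0.0564 psi-err 0.167 F tan -0.9 rad 0.2 z -0.1 tauz -0.01
[ 0.58132321 -0.5981117   0.06046512]
```

View pics/w8c.png

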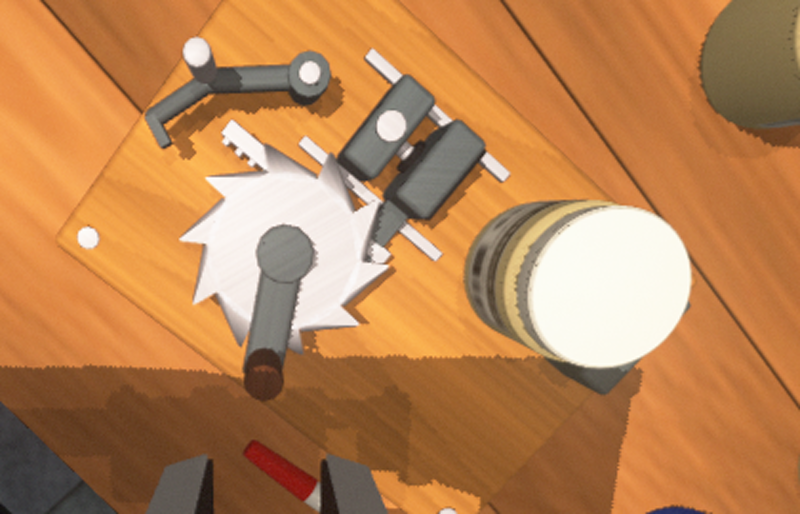

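The jaw rests on the buffer (405,152), the pawl (160,130) is clear of the teeth, the jar is upright in place, the pen is untouched and the gripper is free. Handing in.

```bash
python3 -c "
from h import *
print(sign_off())"
```

```text
the job is handed in; nothing more can be done
None
```

The job is done and handed in at about 16.5 s of the 61 s allowed; the sign-off gives no verdict.

- **Pawl:** I swung it clear by pushing its pin with one open finger, by about 0.43 rad (0.15 needed), with little force showing. The last picture shows it still lifted, its nose well off the teeth.
- **Wheel:** I turned it back by the knob, feeling a rub of 3 to 4 N. The push then rose to 9.3 N, and the motion lagged, once the tool had turned about 1.3 rad. I take that as the buffer, with roughly 12 N on the jaw. I held it there 0.4 s before backing off.
- **Last checks:** The final wrist picture shows the jaw against the buffer and the jar upright against the fence. The pen and the look-alikes seen earlier were not approached. The force on the tool was near zero with the fingers clear. The force left on the buffer after letting go could not be measured. I only inferred it from the picture and from the wheel's own friction.
- **Disagreements:** The first position fit disagreed between views by several mm. The knob was also about 7 mm from its first estimate, so I measured it again from two wrist views before going down. The network check of the jar from the side at the end found another jar, at y = -0.60. That leaves the picture as the only check on the clamped one.

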